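# Ready the free sanding table

## Robot

A 6-joint arm with a two-finger parallel gripper is mounted at the origin on the work surface. World frame = base frame: x ahead of the robot, y to its left, z up, the work surface at z = 0. Lengths are in m, angles in rad, forces in N, time in s.
With the tool pointing down it reaches from about 0.275 to 0.875 m from the base axis. Payload 12.5 kg.
Tool frame: the origin (TCP) lies at the very end of the fingers, on their centre line; the grasp point (between the pads) lies 19 mm behind it; z points along the fingers, y is the line along which they close (so a half turn about z gives the same grasp; the last joint's range is limited). The gripper opens to 85 mm and grips with 20 to 120 N. Pads are 22 mm wide; open, the fingers measure 114 mm over their backs; the gripper's body (76 mm by 85 mm) begins 54 mm behind the grasp point. The pads swing forward as they close: fully open they stand 13 mm farther back than shut.
Start: joints at [-1.242, 0.351, 1.652, -0, 1.139, -0.085], TCP at [0.221, -0.504, 0.203] pointing down, gripper open.
Joint ranges: [-2.75, 2.75], [-0.79, 2.1], [0.01, 2.65], [-1.57, 4.71], [0.07, 3.14], [-2.87, 2.87]. Speed limits (rad/s): [2.22, 2.22, 2.79, 3.14, 3.14, 3.14].

## Interface

Orientations are given as a 3x3 rotation matrix whose columns are the frame's x, y, z axes.
In Python, from bench import manip gives the robot as it stands. Calls block until the motion is done:
- manip.move_ptp(position, orientation): joint-space move of the TCP to a pose.
- manip.move_l(position, attitude=None, max_speed=0.15): straight line of the TCP; attitude=None keeps the orientation; max_speed is the mean speed in m/s.
- manip.move_j(angles): joint-space move.
- manip.set_gripper(opening, effort=None): opening from 0.0 (shut) to 1.0 (fully open); effort is the grip in N (None keeps the last); returns when the fingers have stopped.
- manip.dwell(seconds).
- manip.inverse_kinematics(position, orientation): joint angles nearest the present ones, or None.
- manip.grab_frame(name): name is "scene" or "side" or "wrist"; returns (picture, depth): 400x640x3 uint8, red, green, blue; 400x640 float32, m along the optical axis (not along the pixel's ray), 0 where there is no reading.
- manip.get_calibration(name): a dict with "camera_matrix" (3x3 intrinsics, pixels), "R" (3x3) and "t" (3): a world point X has camera coordinates R X + t. Camera axes: x right, y down, z forward; pixel columns grow to the right and rows downward; lengths in m; the calibration is good to about 2 mm. The wrist camera is an equidistant fisheye: a pixel r from the principal point sees the ray r / f radians off the axis. A picture is of the moment at which its call begins: read the wrist's pose just before it. get_calibration takes no time and is no camera call; for the wrist camera it gives the pose at the moment of the call.
A pose or a line that the arm cannot do raises manip.Unreachable and nothing moves.
- manip.sign_off(): hands the job in; it is judged then, once.
Trained networks look in the newest picture that a camera, given by its name, has taken for a name from the list of things; names that differ only in an ending like _2 or _b are one class to them, and where a whole thing is asked for, a point or a joint stands for the part that bears it (a point fixed in the world has none). Each returns a list of dicts, best first, with "confidence" (0 to 1); they miss things now and then, are a little off and sometimes report something else, mostly with a low value. They report only what shows in the picture. A call takes as long as a camera call. They do not tell look-alikes from the thing itself.
- manip.look_for(camera, name): "at" ([x, y, z] in m, in world coordinates, good to about 4 mm: the middle of the surface that is visible of it).
Readings, each from a call of its own:
- manip.current_time(): time.
- manip.current_qpos(): joint angles.
- manip.current_joint_vel(): joint speeds.
- manip.current_joint_torque(): joint torques, N m.
- manip.current_ee_pos(): TCP position.
- manip.current_tcp_rot(): TCP orientation.
- manip.current_force(): force on the tool from outside, world axes, zero at the start.
- manip.current_ft_torque(): the same for the moment, N m.
- manip.current_grip_width(): opening from 0.0 (shut) to 1.0 (fully open).
- manip.current_grip_force(): force on a finger pad.
Only numpy, scipy, OpenCV 4.12 (cv2) and the standard library are available. Lean on these libraries where they do the work, as an engineer would, in place of code of your own. Each camera call takes 0.05 s, during which the arm holds its last target. There are 200 camera calls.

## Task

Only one of the two downdraft sanding tables is free: the one with the bare round rubber mat; the clamped glue-up is curing on the other. First pull the dust gate of the free table fully up, only then push the other table's gate fully down, and stand the thin turned cup upright, wholly on the mat. Handle the cup gently, set it down without dropping it, and leave the glue-up and everything else where it is.

Things in the scene. Friction and masses are not known exactly. Their poses are not given: they have to be found in the camera images.
- mat: bare round black rubber mat, 110 mm across and 3 mm thick, fixed on top of whichever sanding table is free (differs from start to start). Origin at the centre of its underside, z up
- cup: thin-walled turned wooden cup without handle, open at the top, 70 mm tall, outside diameter 58 mm from 12 mm above its foot to the rim (foot 50 mm across), wall 3 mm, 60 g; it stands on the bench. It cracks if squeezed with more than about 15 N per finger; 4 to 8 N holds it well. Origin at the centre of its underside, z up
- glueup: two glued boards, together 85 x 57 x 42 mm, with a steel C-clamp over them (62 mm tall overall with the spine, 700 g), standing on the occupied sanding table; to be left alone. Origin at the centre of its underside
- table_a: downdraft sanding table A, fixed: plywood box 150 mm (its x) by 160 mm (its y), 60 mm tall, slotted top. Origin at the centre of its underside, its +x points to the back, towards its duct and gate. The gate's metal frame (24 mm in x, 90 mm in y, 85 mm tall) stands at x = +115 mm, y = 0. Either table may be on the left
- table_b: downdraft sanding table B, identical to table A
- gate_a (a joint): lift-up dust gate of table A: 0 m is shut (fully down), 0.050 m is fully open (fully up). It slides straight up, stays where it is left, friction about 5 N
- gate_b (a joint): the same for the gate of table B
- knob_a (a point): centre of the turned dark wooden knob on top of gate A's blade, it moves with the gate: 28 mm in diameter, 34 mm tall (its top 16 mm above this point, its underside 18 mm below). Shut, this point is 116 mm above the bench; 31 mm above the gate frame's top. Below the knob is a 12 mm stem, 15 mm long, then the steel blade 56 mm wide
- knob_b (a point): the same for gate B
- bowl: bystander: shallow turned wooden bowl, 92 mm across, 34 mm tall, standing on the bench across from the cup
- finial: bystander: small turned wooden finial, 38 mm across, 66 mm tall
- abrasive_roll: bystander: standing roll, 60 mm across, 50 mm tall
- sanding_block: bystander: cork and wood sanding block 70 x 45 x 28 mm
- brush: bystander: bench brush lying on the bench
Not all that is in view belongs to the job. What is shaped like the cup but blue is not meant.

How it is judged:
On the way, in this order (a step that is already met when the one before it is completed fails the run):
1. the free table's gate is fully up (within 6 mm) while the other gate is not yet pushed shut (still over 10 mm up) (((horizontal distance between mat and table_a below 0.06 m and value of joint gate_a above 0.044 m and value of joint gate_b above 0.01 m) or (horizontal distance between mat and table_b below 0.06 m and value of joint gate_b above 0.044 m and value of joint gate_a above 0.01 m))), for 0.1 s.
2. the other table's gate is fully down (within 5 mm) (((horizontal distance between mat and table_a below 0.06 m and value of joint gate_b below 0.005 m) or (horizontal distance between mat and table_b below 0.06 m and value of joint gate_a below 0.005 m))), for 0.1 s.
At the end, for the whole second after the job is handed in: The gate of the table with the mat is fully up (within 6 mm of its 50 mm), the gate of the table with the glue-up is fully down (within 5 mm), and the cup stands upright, released and at rest on the mat, its foot wholly on it (centre within 30 mm of the mat's centre) (((horizontal distance between mat and table_a below 0.06 m and value of joint gate_a above 0.044 m and value of joint gate_b below 0.005 m) or (horizontal distance between mat and table_b below 0.06 m and value of joint gate_b above 0.044 m and value of joint gate_a below 0.005 m)) and horizontal distance between cup and mat below 0.03 m and z of cup in the frame of mat between 0 and 0.007 m and angle between cup's own z axis and vertical below 0.1 rad and linear speed of cup below 0.02 m/s and contact force between the fingers and cup below 0.05 N); the robot touches nothing.
It fails at once if the cup is squeezed too hard (over 15 N per finger) (contact force between the fingers and cup above 30 N).
It fails at once if the cup is dropped (falls free of the fingers at over 0.5 m/s, that is from more than about 13 mm) (linear speed of cup above 0.5 m/s and contact force between the fingers and cup below 0.01 N).
It fails at once if the cup is banged down (over 30 N against the mat or a table) (contact force between cup and mat above 30 N or contact force between cup and table_a above 30 N or contact force between cup and table_b above 30 N).
It fails at once if the glue-up is moved by more than 12 mm (distance of glueup from where it was at the start of the episode above 0.012 m).
It fails at once if another bystander is moved by more than 30 mm (distance of any of bowl, finial, abrasive_roll, sanding_block, brush from where it was at the start of the episode above 0.03 m).
It also fails if it takes over 64 s, if anything falls off the work surface, if the arm or the gripper's body presses on something with over 40 N, if the wrist force passes 120 N, or if a joint passes its speed limit or range.

## Working session

There is one attempt and no reset: what is moved stays moved. The work goes in short steps, each a Python script; the robot and the scene stay as the last script left them, time stands still between calls to the robot, and variables do not carry over. Pictures are saved under pics/ and viewed, at most 10 in all, crops included, and the job is handed in when it is done.

```bash
mkdir -p pics; python3 - <<'E'
from bench import manip
import cv2,numpy as np
for c in("scene","side"):
    p,d=manip.grab_frame(c); cv2.imwrite(f"pics/{c}0.png",p[:,:,::-1]); np.save(f"pics/{c}0.npy",d)
    k=manip.get_calibration(c); print(c,k)
    for n in("mat","cup","glueup","table_a","knob_a","bowl","finial","abrasive_roll","sanding_block","brush"):
        print(n,[(np.round(r["at"],3).tolist(),round(r["confidence"],2)) for r in manip.look_for(c,n)])
print(manip.current_time(),manip.current_tcp_rot())
E
```

```text
scene {'camera_matrix': array([[377.87492154,   0.        , 328.56219724],
       [  0.        , 377.87492154, 198.78549541],
       [  0.        ,   0.        ,   1.        ]]), 'R': array([[-0.11987235,  0.99278254, -0.00366786],
       [ 0.82070822,  0.09701523, -0.56305067],
       [-0.55863104, -0.07050445, -0.82641423]]), 't': array([ 0.04589222, -0.34523558,  1.45340738])}
mat [([0.536, -0.109, 0.061], 0.69)]
cup [([0.448, 0.364, 0.045], 0.62), ([0.364, 0.258, 0.046], 0.6)]
glueup [([0.552, 0.138, 0.102], 0.95)]
table_a [([0.622, 0.14, 0.06], 0.92), ([0.627, -0.105, 0.065], 0.87)]
knob_a [([0.664, 0.14, 0.115], 0.79), ([0.654, -0.114, 0.133], 0.73)]
bowl [([0.449, -0.391, 0.016], 0.55), ([0.627, -0.106, 0.061], 0.32)]
finial [([0.653, 0.387, 0.034], 0.49)]
abrasive_roll [([0.661, -0.389, 0.044], 0.88)]
sanding_block [([0.393, 0.113, 0.027], 0.7)]
brush [([0.341, -0.164, 0.013], 0.65), ([0.449, -0.391, 0.017], 0.42)]
side {'camera_matrix': array([[386.01249211,   0.        , 319.04499794],
       [  0.        , 386.01249211, 199.43393209],
       [  0.        ,   0.        ,   
[... 292 characters left out ...]
.355, 0.272, 0.043], 0.56)]
glueup [([0.539, 0.155, 0.097], 0.57)]
table_a [([0.566, 0.169, 0.056], 0.96), ([0.592, -0.089, 0.053], 0.63), ([0.463, -0.401, 0.022], 0.29)]
knob_a [([0.653, -0.104, 0.117], 0.8), ([0.658, 0.143, 0.117], 0.39)]
bowl [([0.464, -0.401, 0.024], 0.88), ([0.653, -0.106, 0.12], 0.61)]
finial [([0.634, 0.405, 0.037], 0.9)]
abrasive_roll [([0.647, -0.372, 0.033], 0.83)]
sanding_block [([0.379, 0.128, 0.025], 0.85), ([0.442, 0.371, 0.048], 0.68), ([0.646, -0.374, 0.031], 0.51)]
brush [([0.334, -0.154, 0.018], 0.91)]
1.1 [[ 9.15591272e-01  4.02110211e-01  9.76725457e-06]
 [ 4.02110211e-01 -9.15591272e-01 -1.80810833e-05]
 [ 1.67222482e-06  2.04823949e-05 -1.00000000e+00]]
```

```bash
python3 - <<'E'
import cv2,numpy as np
a=cv2.imread("pics/scene0.png");cv2.imwrite("pics/s1.png",cv2.resize(a,(800,500)))
a=cv2.imread("pics/side0.png");cv2.imwrite("pics/s2.png",cv2.resize(a,(800,500)))
E
```

```text
(no output)
```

View pics/s1.png

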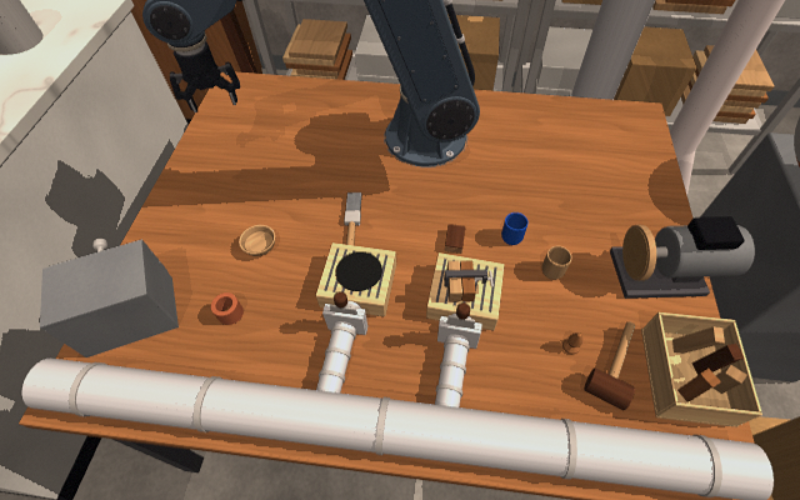

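View pics/s2.png

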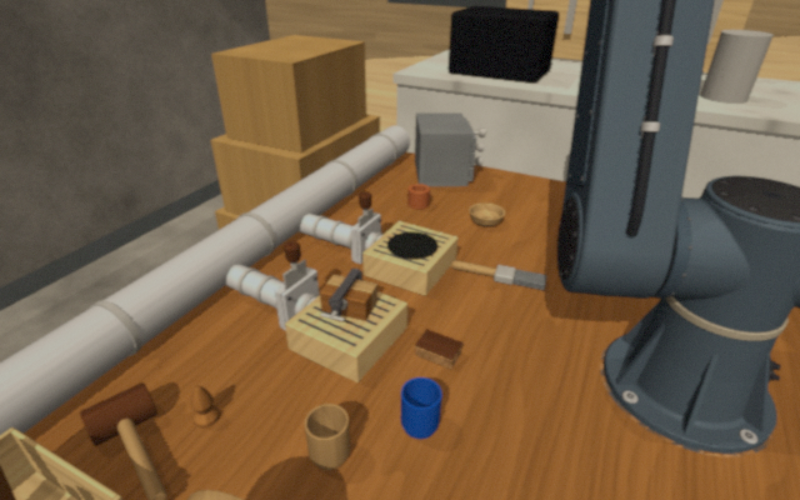

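The free table (mat at 360,270 in the scene view) is on the robot's right. The glue-up table (465,280) is on the left. Two things could be taken for the cup: the natural wood one at (557,263) and the blue one at (515,228). I choose the wooden one. Orange roll (227,308) and bowl (257,240) are bystanders. Next: measure, plus one close crop.

```bash
cat > h.py <<'E'
from bench import manip
import cv2,numpy as np
from scipy.optimize import least_squares
def cloud(c,d):
    k=manip.get_calibration(c);K=k["camera_matrix"];v,u=np.indices(d.shape)
    P=np.stack([(u-K[0,2])/K[0,0]*d,(v-K[1,2])/K[1,1]*d,d],-1)
    X=(P-k["t"])@k["R"]; X[d==0]=np.nan; return X
def circ(p,r):
    s=least_squares(lambda c:np.hypot(*(p-c).T)-r,np.median(p,0),loss="soft_l1",f_scale=.001);return s.x,np.abs(s.fun).mean()
E
python3 - <<'E'
from h import *
crops=[]
for c in("scene","side"):
    I=cv2.imread(f"pics/{c}0.png");X=cloud(c,np.load(f"pics/{c}0.npy"))
    def near(x,y,r,z0,z1):return (np.hypot(X[...,0]-x,X[...,1]-y)<r)&(X[...,2]>z0)&(X[...,2]<z1)
    m=near(.445,.366,.05,.012,.09);p=X[m];top=np.percentile(p[:,2],98)
    rim=p[p[:,2]>top-.006]
    print(c,"cup n",m.sum(),"top",top,"rimfit",circ(rim[:,:2],.028),"ext",np.ptp(rim,0))
    for n,x,y in(("free",.655,-.108),("occ",.66,.141)):
        m=near(x,y,.05,.09,.22)&(I.max(-1)<110);p=X[m]
        h=np.percentile(p[:,2],[2,50,98]);q=p[p[:,2]>h[2]-.034]
        print(n,m.sum(),"z",h,"mean",np.mean(q,0),"fit",circ(q[:,:2],.013))
        m=near(x,y,.07,.078,.090);p=X[m][:,:2];print("  frame top c",cv2.minAreaRect(p.astype(np.float32)),p.mean(0))
    m=near(.535,-.106,.07,.055,.07)&(I.max(-1)<60);print("mat",cv2.minEnclosingCircle(X[m][:,:2].astype(np.float32)),np.median(X[m],0))
    for n,y in(("tfree",-.106),("tocc",.14)):
        m=(abs(X[...,0]-.535)<.12)&(abs(X[...,1]-y)<.12)&(X[...,2]>.054)&(X[...,2]<.0615);p=X[m][:,:2].astype(np.float32);print(n,cv2.minAreaRect(p))
    for b in ([(560,350),(410,180)] if c=="scene" else []):pass
    def crop(x0,y0,w,h):return cv2.resize(I[y0:y0+h,x0:x0+w],(400,300),interpolation=cv2.INTER_CUBIC)
    crops.append(np.hstack([crop(395,160,80,60),crop(255,220,140,70)] if c=="scene" else [crop(230,290,133,100),crop(200,140,133,100)]))
cv2.imwrite("pics/crop.png",np.vstack(crops))
E
```

```text
scene cup n 432 top 0.07100576086993866 rimfit (array([0.44568123, 0.36185274]), np.float64(0.0012064859841886373)) ext [0.05897817 0.05426474 0.0093376 ]
free 150 z [0.09089748 0.14502833 0.15585729] mean [ 0.66193783 -0.11177662  0.14692251] fit (array([ 0.65623966, -0.11416804]), np.float64(0.0029437344728901406))
  frame top c ((0.6575872302055359, -0.1139499843120575), (0.08926814794540405, 0.024593684822320938), 88.00424194335938) [ 0.66082381 -0.11252903]
occ 191 z [0.09134884 0.14816583 0.16570547] mean [0.66348361 0.13845997 0.15740484] fit (array([0.6579417 , 0.13912067]), np.float64(0.003079744790622175))
  frame top c ((0.6307691931724548, 0.1411358118057251), (0.08915714919567108, 0.08117526769638062), 85.4151382446289) [0.65843569 0.13836892]
mat ((0.5396555662155151, -0.10480166226625443), 0.05445942282676697) [ 0.54072111 -0.10411959  0.06321939]
tfree ((0.558499813079834, -0.11018553376197815), (0.16071724891662598, 0.1857505440711975), 87.73450469970703)
tocc ((0.5473352670669556, 0.14842158555984497), (0.15998071432113647, 0.1589931845664978), 85.24327850341797)
si
[... 396 characters left out ...]
 0.02544863149523735), 86.14929962158203) [ 0.65024286 -0.10488124]
occ 355 z [0.09114846 0.13835528 0.16591596] mean [0.65222715 0.14605127 0.15403084] fit (array([0.65730192, 0.13962935]), np.float64(0.002043870884418527))
  frame top c ((0.6549028158187866, 0.1407204121351242), (0.09025249630212784, 0.026710201054811478), 82.52082061767578) [0.65241656 0.14716934]
mat ((0.5388177633285522, -0.10195271670818329), 0.054808326065540314) [ 0.5361312  -0.09937005  0.06511997]
tfree ((0.5580453276634216, -0.1089276596903801), (0.16291022300720215, 0.18705961108207703), 87.28144073486328)
tocc ((0.559126615524292, 0.1486814022064209), (0.1621883660554886, 0.18500328063964844), 85.16673278808594)
```

View pics/crop.png

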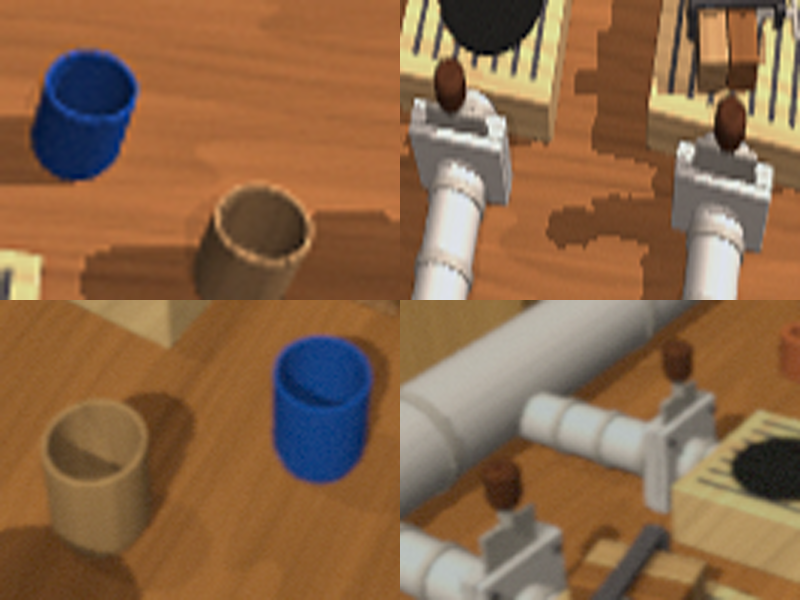

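The close crop confirms it: natural wood cup with its rim at (262,215), blue look-alike beside it at (90,90). Both gates are partly up, with knob tops at 0.156 (about 24 mm open) and 0.166 (about 34 mm open). I'll lift the free gate first.

```bash
cat >> h.py <<'E'
R0=np.diag([1.,-1,-1])
def st(s):print(s,round(manip.current_time(),1),np.round(manip.current_ee_pos(),4),"F",np.round(manip.current_force(),1),"g",round(manip.current_grip_width(),3),round(manip.current_grip_force(),1),flush=True)
E
python3 - <<'E'
from h import *
x,y=.656,-.1135
manip.move_ptp([x,y,.24],R0);st("above")
manip.move_l([x,y,.140-.017],max_speed=.12);st("down")
manip.set_gripper(0.,40);st("grip")
manip.move_l([x,y,.149+.0005],max_speed=.08);st("up")
for i in range(6):
    if manip.current_force()[2]<-18:break
    p=manip.current_ee_pos();manip.move_l([x,y,.1495+.0012*(i+1)],max_speed=.03);st(i)
E
```

```text
above 3.2 [ 0.6557 -0.1144  0.24  ] F [ 0.3 -0.2 -0.1] g 1.001 0.0
down 4.3 [ 0.6565 -0.1136  0.1239] F [0.5 0.  0.1] g 1.003 0.0
grip 5.1 [ 0.6561 -0.1136  0.1231] F [ 0.4 -0.3  1.8] g 0.001 1.0
up 5.6 [ 0.6561 -0.1135  0.15  ] F [-0.3 -0.3 -0.5] g 0.001 0.0
0 5.8 [ 0.6559 -0.1135  0.1504] F [-1.3 -0.   0.7] g -0.001 0.0
1 6.1 [ 0.656  -0.1135  0.1519] F [-0.1  0.1  1. ] g -0.001 0.0
2 6.3 [ 0.656  -0.1135  0.1532] F [-0.5 -0.2  0.6] g 0.001 0.0
3 6.6 [ 0.6561 -0.1135  0.1544] F [-0.1 -0.1  0. ] g -0.0 0.0
4 6.8 [ 0.656  -0.1135  0.1556] F [ 0.7  0.4 -0.6] g 0.0 0.0
5 7.1 [ 0.6561 -0.1135  0.1568] F [ 0.  -0.5 -0. ] g -0.001 0.0
```

The fingers closed on nothing, so I'll look.

```bash
python3 - <<'E'
from h import *
p,d=manip.grab_frame("side");q,e=manip.grab_frame("scene");w,_=manip.grab_frame("wrist")
np.save("pics/side1.npy",d);np.save("pics/scene1.npy",e)
a=cv2.resize(p[100:250,200:400],(400,300));b=cv2.resize(q[180:300,240:400],(400,300));c=cv2.resize(w,(480,300))
o=np.zeros((600,800,3),np.uint8);o[:300,:400]=a;o[:300,400:]=b;o[300:,:480]=c
cv2.imwrite("pics/v1.png",o[:,:,::-1])
st("")
E
```

```text
7.2 [ 0.656  -0.1135  0.1567] F [-0.2 -0.9 -0.5] g -0.0 0.0
```

View pics/v1.png

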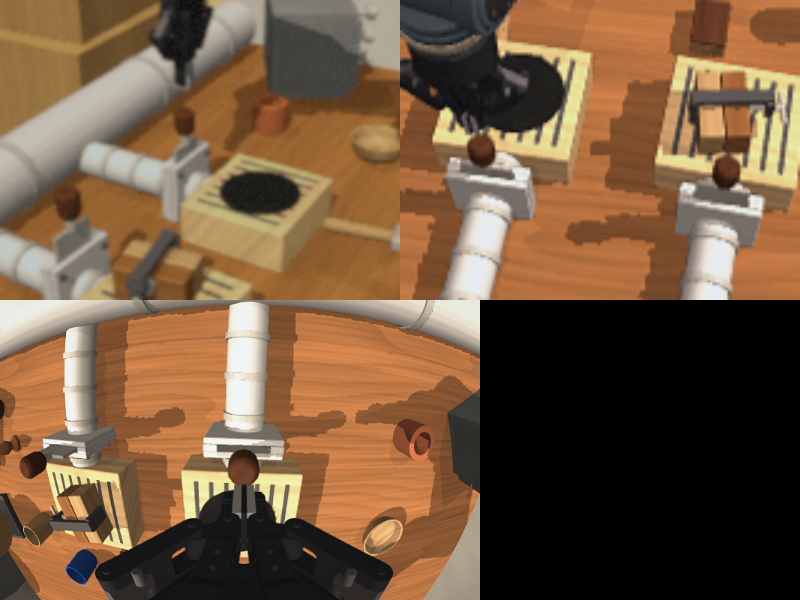

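```bash
python3 - <<'E'
from h import *
for t in "01":
  for c in("scene","side"):
    X=cloud(c,np.load(f"pics/{c}{t}.npy"))
    for n,x,y in(("free",.656,-.113),("occ",.658,.140)):
        m=(np.hypot(X[...,0]-x,X[...,1]-y)<.035)&(X[...,2]>.09)&(X[...,2]<.22)
        p=X[m]
        print(t,c,n)
        for a in np.arange(.09,.20,.008):
            q=p[(p[:,2]>=a)&(p[:,2]<a+.008)]
            if len(q)>3:print("  z%.3f"%a,len(q),"x",np.round(np.percentile(q[:,0],[5,95]),3),"y",np.round(np.percentile(q[:,1],[5,95]),3))
E
```

```text
0 scene free
  z0.090 27 x [0.657 0.659] y [-0.138 -0.089]
  z0.098 35 x [0.655 0.66 ] y [-0.139 -0.086]
  z0.106 9 x [0.655 0.663] y [-0.138 -0.089]
  z0.122 6 x [0.661 0.669] y [-0.116 -0.102]
  z0.130 15 x [0.66 0.67] y [-0.121 -0.101]
  z0.138 21 x [0.656 0.67 ] y [-0.125 -0.1  ]
  z0.146 57 x [0.647 0.668] y [-0.124 -0.103]
  z0.154 21 x [0.651 0.665] y [-0.12  -0.106]
0 scene occ
  z0.090 30 x [0.657 0.662] y [0.115 0.164]
  z0.098 28 x [0.657 0.662] y [0.112 0.161]
  z0.106 34 x [0.655 0.662] y [0.115 0.164]
  z0.114 18 x [0.654 0.662] y [0.115 0.163]
  z0.130 4 x [0.665 0.67 ] y [0.129 0.143]
  z0.138 13 x [0.663 0.672] y [0.129 0.151]
  z0.146 16 x [0.664 0.672] y [0.127 0.15 ]
  z0.154 43 x [0.654 0.671] y [0.126 0.151]
  z0.162 49 x [0.649 0.668] y [0.13  0.147]
0 side free
  z0.090 31 x [0.652 0.657] y [-0.136 -0.086]
  z0.098 31 x [0.652 0.657] y [-0.138 -0.086]
  z0.106 18 x [0.65  0.658] y [-0.135 -0.091]
  z0.114 10 x [0.647 0.658] y [-0.116 -0.106]
  z0.122 16 x [0.644 0.661] y [-0.114 -0.1  ]
  z0.130 27 x [0.642 0.662] y [-0.116 -0.1  ]
  z0.138 26 x [0.642 0.662] 
[... 1611 characters left out ...]
 ] y [-0.115 -0.1  ]
  z0.138 28 x [0.642 0.662] y [-0.114 -0.099]
  z0.146 42 x [0.642 0.663] y [-0.119 -0.101]
  z0.154 8 x [0.648 0.659] y [-0.118 -0.111]
  z0.186 13 x [0.643 0.662] y [-0.113 -0.105]
  z0.194 25 x [0.643 0.659] y [-0.116 -0.1  ]
1 side occ
  z0.090 52 x [0.653 0.659] y [0.116 0.167]
  z0.098 57 x [0.653 0.658] y [0.115 0.166]
  z0.106 56 x [0.654 0.66 ] y [0.116 0.167]
  z0.114 46 x [0.652 0.661] y [0.116 0.165]
  z0.122 16 x [0.652 0.659] y [0.137 0.146]
  z0.130 16 x [0.645 0.661] y [0.139 0.152]
  z0.138 35 x [0.644 0.662] y [0.137 0.154]
  z0.146 42 x [0.643 0.664] y [0.136 0.154]
  z0.154 44 x [0.643 0.663] y [0.137 0.154]
  z0.162 61 x [0.646 0.664] y [0.133 0.151]
```

```bash
python3 - <<'E'
from h import *
for t,tcp in(("0",(.221,-.504)),("1",(.656,-.1135))):
  for c in("scene","side"):
    X=cloud(c,np.load(f"pics/{c}{t}.npy"))
    m=(np.hypot(X[...,0]-tcp[0],X[...,1]-tcp[1])<.09)&(X[...,2]>.157)&(X[...,2]<.3)
    p=X[m]
    print(t,c,len(p))
    if len(p):
        o=p[np.argsort(p[:,2])][:60:6];print(np.round(o,3).tolist())
print(manip.get_calibration("wrist"),manip.current_qpos(),manip.current_tcp_rot())
E
```

```text
0 scene 244
[[0.205, -0.458, 0.247], [0.212, -0.455, 0.25], [0.205, -0.453, 0.251], [0.225, -0.55, 0.255], [0.236, -0.545, 0.256], [0.204, -0.451, 0.258], [0.246, -0.549, 0.26], [0.245, -0.551, 0.263], [0.206, -0.452, 0.264], [0.247, -0.546, 0.265]]
0 side 0
1 scene 717
[[0.667, -0.108, 0.19], [0.667, -0.118, 0.193], [0.665, -0.117, 0.196], [0.663, -0.108, 0.198], [0.655, -0.101, 0.202], [0.666, -0.114, 0.203], [0.661, -0.107, 0.206], [0.653, -0.101, 0.208], [0.66, -0.107, 0.209], [0.663, -0.108, 0.213]]
1 side 798
[[0.651, -0.107, 0.189], [0.649, -0.109, 0.191], [0.644, -0.105, 0.194], [0.645, -0.112, 0.196], [0.648, -0.107, 0.198], [0.66, -0.102, 0.2], [0.657, -0.107, 0.202], [0.643, -0.109, 0.204], [0.644, -0.111, 0.206], [0.653, -0.101, 0.208]]
{'camera_matrix': array([[309.70691629,   0.        , 324.96207618],
       [  0.        , 309.70691629, 199.1578461 ],
       [  0.        ,   0.        ,   1.        ]]), 'R': array([[-5.47604261e-04, -9.99999771e-01,  3.97822276e-04],
       [-9.47020632e-01,  6.46362089e-04,  3.21172079e-01],
       [-3.21172262e-01, -2.00870704e-04, -9.47020769e-01]]), 't': array([-0.11356571,  0.59394736,  0.54867003])} [-2.41204991e-01  6.05461736e-01  1.36824746e+00  2.36605563e-05
  1.16793804e+00  1.32956585e+00] [[ 9.99999999e-01  1.62105300e-05 -4.78024923e-05]
 [ 1.62121637e-05 -9.99999999e-01  3.41744321e-05]
 [-4.78019383e-05 -3.41752070e-05 -9.99999998e-01]]
```

Both cameras show the shut fingertips at z≈0.188 while the TCP reads 0.157, and the start frames show the same +30 mm. The fingers also pushed the knob down to 0.154 exactly as that offset predicts. So the real fingertips are about 31 mm short of the reported TCP, and I'll correct for it everywhere.

```bash
cat >> h.py <<'E'
OFF=.031   # true fingertip z = reported z + OFF
def L(x,y,ztip,v=.12):manip.move_l([x,y,ztip-OFF],max_speed=v)
E
python3 - <<'E'
from h import *
x,y=.656,-.1135
manip.set_gripper(1.,40);st("open")
L(x,y,.121);st("down")
manip.set_gripper(0.,40);st("grip")
if manip.current_grip_width()>.2:
    L(x,y,.147,.08);st("up")
    for i in range(7):
        if manip.current_force()[2]<-15:break
        L(x,y,.147+.0012*(i+1),.03);st(i)
E
```

```text
open 8.0 [ 0.656  -0.1135  0.1567] F [ 0.1  0.5 -0.7] g 0.998 0.0
down 8.7 [ 0.6564 -0.1136  0.0907] F [-0.   1.1  0.6] g 0.997 0.0
grip 9.3 [ 0.6561 -0.113   0.0903] F [-0.5  4.   2.2] g 0.31 39.3
up 9.8 [ 0.6561 -0.1131  0.1164] F [-1.4  4.9  2.9] g 0.312 41.2
0 10.0 [ 0.6561 -0.113   0.1169] F [ 1.   4.7 -1. ] g 0.313 40.7
1 10.3 [ 0.656  -0.113   0.1177] F [ 3.   4.4 -3. ] g 0.31 40.5
2 10.5 [ 0.656  -0.113   0.1188] F [ 3.   5.  -3.7] g 0.308 40.4
3 10.8 [ 0.656  -0.1131  0.12  ] F [ 3.2  4.1 -4. ] g 0.305 40.4
4 11.0 [ 0.656 -0.113  0.121] F [ 3.8  4.  -5.2] g 0.311 41.0
5 11.3 [ 0.6559 -0.113   0.1211] F [  8.1   3.5 -14.3] g 0.31 42.1
6 11.5 [ 0.6559 -0.113   0.1212] F [ 11.9   2.4 -22.8] g 0.309 42.7
```

```bash
python3 - <<'E'
from h import *
x,y=.656,-.1135
manip.move_l([x,y,.1208],max_speed=.05)
manip.set_gripper(1.,40);st("rel")
L(x,y,.235,.2)
x,y=.657,.1395
L(x,y,.235,.3);st("over")
for c in("scene","side"):
    X=cloud(c,manip.grab_frame(c)[1])
    m=(np.hypot(X[...,0]-.656,X[...,1]+.113)<.025)&(X[...,2]>.1)&(X[...,2]<.22);print(c,m.sum(),"free knob top",np.percentile(X[m][:,2],98) if m.any() else None)
E
```

```text
rel 12.4 [ 0.656  -0.1136  0.1208] F [ 1.   0.6 -0.6] g 1.0 0.0
over 13.9 [0.6569 0.1382 0.2035] F [0.  0.3 0.9] g 1.001 0.0
scene 246 free knob top 0.18303279322553367
side 273 free knob top 0.18317133749636014
```

The free knob's top reads 0.183 and 0.182 is expected fully up, so that gate is open. Next, the other gate goes down.

```bash
python3 - <<'E'
from h import *
x,y=.657,.1395
L(x,y,.133);st("down")
manip.set_gripper(0.,40);st("grip")
if manip.current_grip_width()>.2:
    L(x,y,.103,.08);st("dn")
    for i in range(8):
        if manip.current_force()[2]>22:break
        L(x,y,.103-.0012*(i+1),.03);st(i)
    manip.move_l(manip.current_ee_pos()+[0,0,.0005],max_speed=.05)
    manip.set_gripper(1.,40);st("rel")
    L(x,y,.21,.2)
    manip.move_ptp([.445,.363,.19-OFF],R0);st("over cup")
    for c in("scene","side"):
        X=cloud(c,manip.grab_frame(c)[1])
        m=(np.hypot(X[...,0]-.657,X[...,1]-.1395)<.025)&(X[...,2]>.09)&(X[...,2]<.22);print(c,m.sum(),"occ knob top",np.percentile(X[m][:,2],98) if m.any() else None)
E
```

```text
down 15.0 [0.6575 0.1396 0.1029] F [ 0.1 -1.1 -0.9] g 0.999 0.0
grip 15.6 [0.6571 0.1404 0.1023] F [-0.   5.1  0.6] g 0.314 39.4
dn 16.1 [0.657  0.1404 0.0713] F [ 3.5  5.2 -7.2] g 0.314 39.7
0 16.4 [0.6571 0.1403 0.071 ] F [-0.8  5.6  0.8] g 0.311 40.3
1 16.6 [0.6572 0.1404 0.0709] F [-4.8  4.6  9.1] g 0.313 41.1
2 16.9 [0.6572 0.1404 0.0708] F [-8.6  4.5 18.9] g 0.308 41.9
3 17.1 [0.6573 0.1404 0.0708] F [-14.1   3.1  27.5] g 0.31 42.8
rel 18.0 [0.6574 0.1404 0.0712] F [-0.1  0.2  0.5] g 0.999 0.0
over cup 19.8 [0.4459 0.3625 0.1589] F [ 1.  -0.9  0.9] g 1.0 0.0
scene 119 occ knob top 0.13521009215544053
side 0 occ knob top None
```

```bash
python3 - <<'E'
from h import *
x,y=.445,.363
L(x,y,.022,.12);st("down")
manip.set_gripper(.72,20);st(".72")
o=.70
while o>.60:
    manip.set_gripper(o,20);g=manip.current_grip_force();st(round(o,3))
    if g>4.5:break
    o-=.004 if g>.3 or o<.69 else .006
E
```

```text
down 21.5 [ 0.4454  0.3633 -0.0084] F [ 0.2 -0.5  0.2] g 0.999 0.0
.72 21.9 [ 0.445   0.363  -0.0089] F [-0.4  0.4 -0.7] g 0.72 0.0
0.7 22.1 [ 0.445  0.363 -0.009] F [-0.1  0.1  0.2] g 0.698 0.1
0.694 22.3 [ 0.445   0.3631 -0.009 ] F [-0.2 -0.2 -0.2] g 0.692 0.2
0.688 22.5 [ 0.445  0.363 -0.009] F [-0.3  0.8 -0.4] g 0.69 0.2
0.684 22.7 [ 0.445  0.363 -0.009] F [0.4 0.2 0.1] g 0.68 0.3
0.68 22.9 [ 0.445  0.363 -0.009] F [-0.6  1.6 -0.5] g 0.685 0.2
0.676 23.2 [ 0.445  0.363 -0.009] F [-1.  -0.1  0.5] g 0.673 1.1
0.672 23.4 [ 0.445   0.363  -0.0089] F [-0.5  0.   2.2] g 0.673 7.3
```

```bash
python3 - <<'E'
from h import *
x,y=.445,.363
L(x,y,.04,.04);st("lift")
L(x,y,.185,.12);st("high")
p,d=manip.grab_frame("side");q,e=manip.grab_frame("scene")
for c,dd in(("scene",e),("side",d)):
    X=cloud(c,dd)
    m=(np.hypot(X[...,0]-.657,X[...,1]-.1395)<.025)&(X[...,2]>.09)&(X[...,2]<.22);print(c,m.sum(),"occ knob top",np.percentile(X[m][:,2],[90,98,100]) if m.any() else None)
o=np.hstack([cv2.resize(p[100:400,150:450],(400,400)),cv2.resize(q[100:280,380:560],(400,400))]);cv2.imwrite("pics/v2.png",o[:,:,::-1])
E
```

```text
lift 24.0 [0.445  0.363  0.0091] F [ 0.2  0.4 -0.2] g 0.672 7.3
high 25.3 [0.4447 0.3628 0.1532] F [-0.  -0.2 -0.8] g 0.672 7.3
scene 119 occ knob top [0.13295851 0.13400933 0.13514902]
side 0 occ knob top None
```

View pics/v2.png

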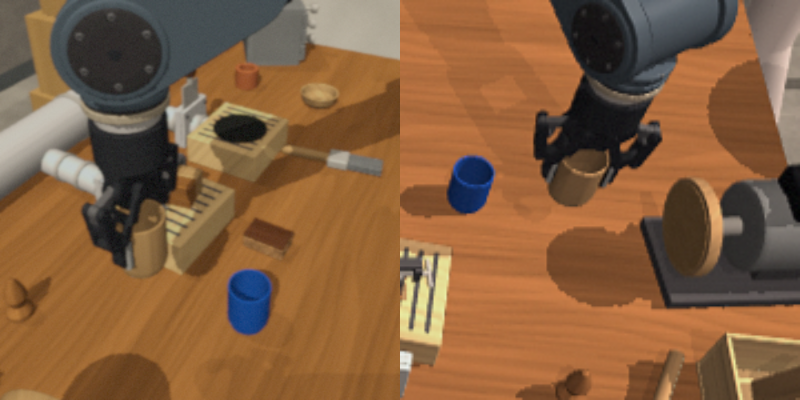

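Cup is held upright, at (145,235) in the left crop. The other knob's top reads 0.134 against 0.132 shut, so that gate is down. Next, carry the cup over and set it on the mat.

```bash
python3 - <<'E'
from h import *
x,y=.539,-.1035
L(x,y,.185,.14);st("over mat")
L(x,y,.096,.08);st("low")
manip.dwell(.3);b=np.mean([manip.current_force()[2] for _ in range(5)])
z=.096
while z>.0815:
    z-=.001;L(x,y,z,.03);f=np.mean([manip.current_force()[2] for _ in range(4)])-b
    if z<.090:print(round(z,4),round(f,2),round(manip.current_grip_force(),1))
    if f>2.0:break
st("set")
E
```

```text
over mat 29.0 [ 0.539  -0.1033  0.154 ] F [ 0.5  0.4 -0.5] g 0.677 7.3
low 30.2 [ 0.5393 -0.1036  0.0655] F [-0.3  0.7 -0.7] g 0.676 7.3
0.089 0.66 7.3
0.088 -0.29 7.3
0.087 0.62 7.3
0.086 -0.49 7.3
0.085 0.71 7.3
0.084 6.18 7.3
set 33.5 [ 0.5394 -0.1035  0.0535] F [-1.5  1.1  5.3] g 0.675 7.3
```

Contact at the predicted height. Release in steps, retreat, check.

```bash
python3 - <<'E'
from h import *
x,y=.539,-.1035
L(x,y,.0845,.03)
for o in(.68,.69,.72,.8,1.):manip.set_gripper(o,20)
st("rel")
L(x,y,.17,.08);L(x,y,.24,.2)
manip.move_ptp([.40,-.25,.25],R0);st("away")
for c in("scene","side"):
    I,d=manip.grab_frame(c);X=cloud(c,d)
    def near(x,y,r,z0,z1):return X[(np.hypot(X[...,0]-x,X[...,1]-y)<r)&(X[...,2]>z0)&(X[...,2]<z1)]
    p=near(.539,-.1035,.05,.075,.16);t=np.percentile(p[:,2],98);print(c,"cup top",t,circ(p[p[:,2]>t-.006][:,:2],.028))
    for n,a,b in(("free",.656,-.113),("occ",.657,.14)):
        k=near(a,b,.025,.095,.22);print(n,len(k),np.percentile(k[:,2],98) if len(k) else None)
    cv2.imwrite(f"pics/e_{c}.png",I[:,:,::-1])
a=cv2.imread("pics/e_side.png")[80:380,150:450];b=cv2.imread("pics/e_scene.png")[120:320,200:400]
cv2.imwrite("pics/v3.png",np.hstack([cv2.resize(a,(400,400)),cv2.resize(b,(400,400))]))
E
```

```text
rel 35.0 [ 0.539  -0.1035  0.0535] F [-0.1  0.2  0.4] g 0.997 0.0
away 37.5 [ 0.4004 -0.2495  0.2493] F [-0.3  0.8  0.4] g 1.002 0.0
scene cup top 0.13468204252890453 (array([ 0.53900495, -0.10466111]), np.float64(0.0011235732787847038))
free 255 0.18273931049162492
occ 119 0.1356205287707069
side cup top 0.13558728319921093 (array([ 0.53665856, -0.10307433]), np.float64(0.0011430980175248246))
free 293 0.1834465804470163
occ 195 0.13576128098096407
```

View pics/v3.png

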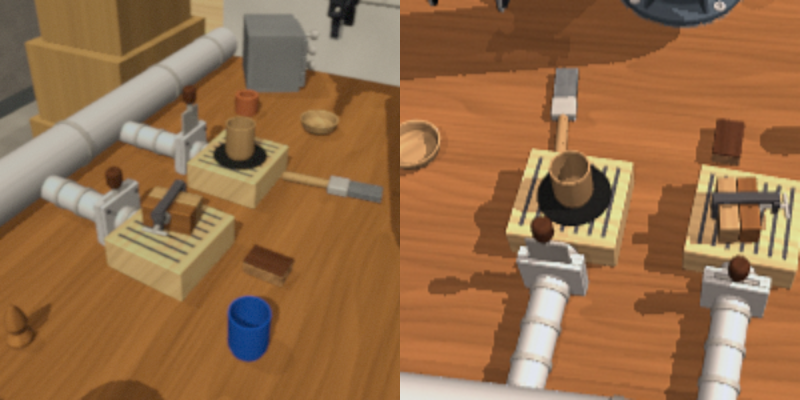

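Cup stands on the mat (240,138 left crop), within 2 mm of centre, and the free gate is up. The other gate's knob reads 0.1357, so opening the fingers may have dragged it up 2–3 mm. There is time to press it home with shut fingers.

```bash
python3 - <<'E'
from h import *
x,y=.657,.140
manip.set_gripper(0.,20)
L(.40,.14,.27,.3);L(x,y,.22,.25);L(x,y,.143,.1);manip.dwell(.2)
b=np.mean([manip.current_force()[2] for _ in range(4)])
z=.143
while z>.124:
    z-=.0015;L(x,y,z,.03);f=np.mean([manip.current_force()[2] for _ in range(3)])-b
    print(round(z,4),round(f,1),round(manip.current_ee_pos()[2]+OFF,4))
    if f>18:break
L(x,y,.22,.15);L(.40,.14,.27,.25);manip.move_ptp([.40,-.25,.25],R0);st("away")
for c in("scene","side"):
    X=cloud(c,manip.grab_frame(c)[1])
    for n,a,bb in(("free",.656,-.113),("occ",.657,.14)):
        k=X[(np.hypot(X[...,0]-a,X[...,1]-bb)<.025)&(X[...,2]>.095)&(X[...,2]<.22)];print(c,n,np.percentile(k[:,2],98))
E
```

```text
0.1415 -0.5 0.1414
0.14 0.2 0.1398
0.1385 -0.0 0.1384
0.137 0.1 0.1369
0.1355 0.5 0.1354
0.134 3.6 0.1344
0.1325 14.0 0.1342
0.131 26.1 0.1341
away 47.6 [ 0.4003 -0.2493  0.2499] F [ 0.4  0.3 -0.2] g 0.003 0.0
scene free 0.18305237811012862
scene occ 0.1343872472848251
side free 0.18341495730446492
side occ 0.13512041115571205
```

The gate moved 1 mm or less and hit its stop, so it is shut. Everything is clear, so I'm handing in.

```bash
python3 -c "
from bench import manip
print(manip.sign_off(),manip.current_time())"
```

```text
the job is handed in; nothing more can be done
the job is handed in; nothing more can be done
```

I handed the job in at about 48 s with the free gate fully up, then the other gate pushed down to its stop, and the cup upright and released within about 3 mm of the mat's centre; the sign-off gave no verdict, and the glue-up and other things near the tables looked unmoved in the last picture.

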